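Unstack the pewter caddies into their presentation boxes

TASK

Pack the polished pewter: take the two stacks of caddies apart and stand each piece upright on the floor of the open presentation-box base made for it, the one of its own shape and size. The metal dents easily, so set each one down gently: do not drop any or let any tip over.

Things in the scene. Friction and masses are not known exactly. Their poses are not given: they have to be found in the camera images.
- caddy_round_large: Large round pewter tea caddy with a flat grey metal lid: upright wall 66 mm in diameter from the base to 56 mm height, then a shoulder and a lid 50 mm in diameter; 76 mm tall over all, one rigid piece (the lid does not come off), about 0.27 kg. At the start it stands on the table as the foot of one of the two stacks. Grip it across the wall. Origin: centre of its underside; z up along its axis.
- caddy_square_large: Large square pewter tea caddy with a brass lid: upright wall 60 x 60 mm from the base to 60 mm height, then a flat square lid 50 x 50 mm; 76 mm tall over all, one rigid piece, about 0.28 kg. At the start it stands on the table as the foot of the other stack. Grip it across two facing flat sides (x and y are square to the sides). Origin: centre of its underside; z up along its axis.
- caddy_round_medium: Medium round pewter caddy with a flat grey metal lid: upright wall 50 mm in diameter from the base to 46 mm height, then a shoulder and a lid 40 mm in diameter; 62 mm tall over all, one rigid piece, about 0.17 kg. At the start it stands on the lid of one of the two large caddies (either one), and may carry the small pot. Origin: centre of its underside; z up along its axis.
- caddy_square_medium: Medium square pewter caddy with a brass lid: upright wall 46 x 46 mm from the base to 48 mm height, then a flat square lid 40 x 40 mm; 62 mm tall over all, one rigid piece, about 0.17 kg. At the start it stands on the lid of the other large caddy, and may carry the small pot. x and y are square to its sides. Origin: centre of its underside; z up along its axis.
- pot_round_small: Small round pewter pot with a flat brass lid: upright wall 36 mm in diameter from the base to 38 mm height, lid 35 mm in diameter; 46 mm tall over all, one rigid piece, about 0.09 kg. At the start it stands on the lid of one of the two medium caddies (either one). Origin: centre of its underside; z up along its axis.
- box_round_large: Navy-blue round presentation-box base for the large round caddy: a shallow open tray lined in cream satin, 88 mm in diameter inside, 94 mm outside, floor 3 mm thick, rim 15 mm above the table all round, fixed to the table. Origin: centre of its underside, on the table; z up.
- box_square_large: Navy-blue square presentation-box base for the large square caddy: a shallow open tray lined in cream satin, 82 x 82 mm inside, 88 x 88 mm outside, floor 3 mm thick, rim 15 mm above the table all round, fixed to the table. Origin: centre of its underside, on the table; z up. x and y are square to its sides.
- box_round_medium: Navy-blue round presentation-box base for the medium round caddy: a shallow open tray lined in cream satin, 70 mm in diameter inside, 76 mm outside, floor 3 mm thick, rim 15 mm above the table all round, fixed to the table. Origin: centre of its underside, on the table; z up.
- box_square_medium: Navy-blue square presentation-box base for the medium square caddy: a shallow open tray lined in cream satin, 66 x 66 mm inside, 72 x 72 mm outside, floor 3 mm thick, rim 15 mm above the table all round, fixed to the table. Origin: centre of its underside, on the table; z up. x and y are square to its sides.
- box_round_small: Navy-blue round presentation-box base for the small round pot: a shallow open tray lined in cream satin, 56 mm in diameter inside, 62 mm outside, floor 3 mm thick, rim 15 mm above the table all round, fixed to the table. Origin: centre of its underside, on the table; z up.
There are look-alikes about, which are no part of the job. Leave any green or red look-alike of the pot_round_small alone.

How it is judged:
By the outcome, as a careful person would: the job done as asked, in the order asked, and still so for the second after the job is handed in, with the robot touching nothing.
It also fails if it takes over 96 s, if anything falls off the work surface, if the arm or the gripper's body presses on something with over 40 N, if the wrist force passes 120 N, or if a joint passes its speed limit or range.

ROBOT

A 6-joint arm with a two-finger parallel gripper is mounted at the origin on the work surface. World frame = base frame: x ahead of the robot, y to its left, z up, the work surface at z = 0. Lengths are in mm, angles in rad, forces in N, time in s.
With the tool pointing down it reaches from about 275 to 750 mm from the base axis. Payload 10.2 kg.
Tool frame: the origin (TCP) lies at the very end of the fingers, on their centre line; the grasp point (between the pads) lies 19 mm behind it (ctrl.hold_point_z is the distance from the TCP to the grasp point, in mm); z points along the fingers, y is the direction in which the jaws open and shut (so a half turn about z gives the same grasp; the last joint's range is limited). The gripper opens to 85 mm and grips with 20 to 120 N. Pads are 22 mm wide; open, the fingers measure 114 mm over their backs; the gripper's body (76 mm by 85 mm) begins 54 mm behind the grasp point. The pads swing forward as they close: fully open they stand 13 mm farther back than shut.
Start: joints at [-1.425, 0.313, 1.498, -0, 1.331, -0.223], TCP at [189.248, -489.71, 231.294] pointing down, gripper open.
Joint ranges: [-2.94, 2.94], [-0.97, 2.17], [0.19, 2.56], [-1.23, 4.37], [0.02, 3.11], [-2.88, 2.88]. Speed limits (rad/s): [2.39, 2.39, 3.01, 3.14, 3.14, 3.14].

INTERFACE

Orientations are given as a unit quaternion [w, x, y, z].
In Python, from rig import readout, cams, workorder, spotter, ctrl gives the robot as it stands.
- The arm moves only by the tool step_arm, never from a script. Its argument "plan" is text: rows parted by semicolons, each of 5 numbers parted by spaces: the shift along the tool's x, y, z in cm, then the turn about the tool's z in degrees, then the opening in per cent of the stroke, from 0 (shut) to 100 (fully open). In form: x y z twist gripper; .... A call has 1 to 10 rows; each row is the pose to reach, as a shift and turn from the pose commanded when the call began, along the tool's axes at that moment; what a row does not reach only later rows make up. A row lasts 1/10 s, in which the tool goes at most 50 mm and 8.59 degrees, less where a joint would pass 70% of its speed; a pose out of reach is approached as far as the arm can. A call with a gripper value outside its range is refused whole. The fingers move at their own pace and stop on an object; "grip_force" is the grip in N (left out, the last holds). Time passes only in rows, so rows that repeat a pose let the fingers close. It gives the time, the measured TCP pose, the force and the opening at its end, in the units of the state.
- readout.sense(): the state, without advancing time (a new reading comes with each control period).
- cams.capture(name): name is "scene" or "top"; returns (picture, depth): 420x560x3 uint8, red, green, blue; 420x560 float32, mm along the optical axis (not along the pixel's ray), 0 where there is no reading.
- cams.camera_info(name): a dict with "vfov" (degrees; the focal length in pixels is half the picture's height over the tangent of half this angle, whatever the lens; pixels are square), "cx", "cy" (the principal point, pixels), "rvec" (rotation vector, rad) and "tvec" (3), from world to camera coordinates, as OpenCV has them. Camera axes: x right, y down, z forward; pixel columns grow to the right and rows downward; lengths in mm; the calibration is good to about 2 mm. A picture is of the moment at which its call begins. camera_info takes no time and is no camera call.
- workorder.finish_job(): hands the job in, once; it reports no verdict.
Trained networks look in the newest picture that a camera, given by its name, has taken for a name from the list of things; names that differ only in an ending like _2 or _b are one class to them, and where a whole thing is asked for, a point or a joint stands for the part that bears it (a point fixed in the world has none). Each returns a list of dicts, best first, with "conf" (0 to 1); they miss things now and then, are a little off and sometimes report something else, mostly with a low value. They report only what shows in the picture. A call takes as long as a camera call. They do not tell look-alikes from the thing itself.
- spotter.regions_of(camera, target): "pixels" (420x560 bool, what is visible of it) and "extent" ([centre column, centre row, width, height] in pixels, round what is visible of it).
The state is a dict: "time_s": time; "joints": joint angles; "dq": joint speeds; "tau": joint torques, N m; "eef_pos": TCP position; "ee_rot": TCP orientation; "force": force on the tool from outside, world axes, zero at the start; "wrist_torque": the same for the moment, N m; "grip_width": opening from 0.0 (shut) to 1.0 (fully open).
Only numpy, scipy, OpenCV 4.12 (cv2) and the standard library are available. Lean on these libraries where they do the work, as an engineer would, in place of code of your own. Each camera call takes 0.05 s, during which the arm holds its last target. There are 200 camera calls.

## Working session

There is one attempt and no reset: what is moved stays moved. The work goes in short steps, Python scripts to look and compute and a tool call to move; the robot and the scene stay as the last step left them, time stands still between calls to the robot, and variables do not carry over. Pictures are saved under pics/ and viewed, about 12 in all and at most 16, crops included, and the job is handed in when it is done.

Besides the shell and the picture viewer there is one more tool, called after "Emit:" as name(argument=value, ...) on one line, values as JSON. step_arm: Moves the arm, as the interface text tells. Its arguments: {"type":"object","properties":{"plan":{"type":"string"},"grip_force":{"type":"number"}},"required":["plan"]}

```bash
mkdir -p pics; ls
cat > h.py <<'E'
import numpy as np, cv2
from rig import readout, cams, workorder, spotter, ctrl
def cam(n):
    i=cams.camera_info(n); f=210/np.tan(np.radians(i['vfov'])/2)
    R=cv2.Rodrigues(np.array(i['rvec'],float))[0]; return f,i['cx'],i['cy'],R,np.array(i['tvec'],float).ravel()
def cloud(n,d):
    f,cx,cy,R,t=cam(n); v,u=np.mgrid[0:420,0:560]
    P=np.stack([(u-cx)/f*d,(v-cy)/f*d,d],-1)-t
    return P@R
def save(n,k):
    p,d=cams.capture(n); cv2.imwrite(f'pics/{k}.png',p[:,:,::-1]); return p,cloud(n,d),d
E
python3 - <<'E'
from h import *
for n in('scene','top'):
    p,P,d=save(n,n+'0'); np.savez(n+'0.npz',p=p,P=P,d=d)
    i=cams.camera_info(n);print(i); f,cx,cy,R,t=cam(n);print(-R.T@t)
s=readout.sense();print(s, ctrl.hold_point_z)
a=cv2.imread('pics/scene0.png');b=cv2.imread('pics/top0.png')
E
```

```text
pics
{'vfov': 46.06832597182735, 'cx': 276.2306516161365, 'cy': 211.38733969007268, 'rvec': array([ 0.70261586,  2.74796248, -0.92872095]), 'tvec': array([ 455.60714844,  -95.09660883, 1273.51967118])}
[804.99008428 526.21724909 955.80330747]
{'vfov': 49.38700890010445, 'cx': 283.8001410522051, 'cy': 208.8275930748766, 'rvec': array([ 2.14562667, -2.07370878,  0.21528942]), 'tvec': array([-71.94840407, 518.12299359, 849.89833677])}
[333.94156761 -61.38096425 938.44051428]
{'time_s': 0.1, 'joints': array([-1.42538314e+00,  3.13394126e-01,  1.49834523e+00,  1.02179542e-05,
        1.33097788e+00, -2.23407904e-01]), 'dq': array([-3.65908661e-04, -7.32199794e-04, -6.49685081e-04, -6.86687815e-04,
        8.86727262e-05,  2.54264646e-04]), 'tau': array([ 1.69384686e-03, -4.12895823e+01, -2.60146308e+01, -2.47175503e-04,
        2.99463398e-03, -8.32423495e-06]), 'eef_pos': array([ 189.22577497, -489.47932967,  230.7982354 ]), 'ee_rot': array([-5.61670194e-04,  9.83044576e-01,  1.83365880e-01,  2.68806211e-05]), 'force': array([-0.51721312, -0.15263491,  0.45823972]), 'wrist_torque': array([-0.0446232 , -0.00529688, -0.07205718]), 'grip_width': 1.0002453426627291} 18.700000000000003
```

View pics/top0.png

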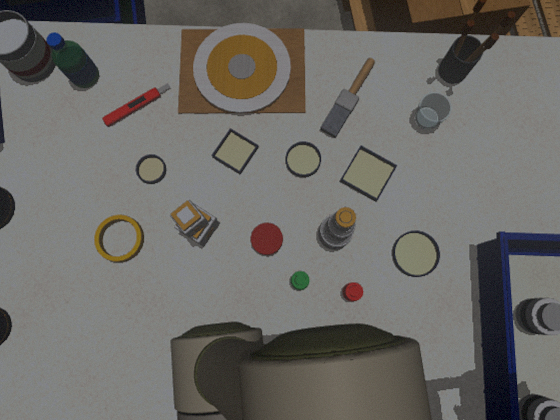

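View pics/scene0.png

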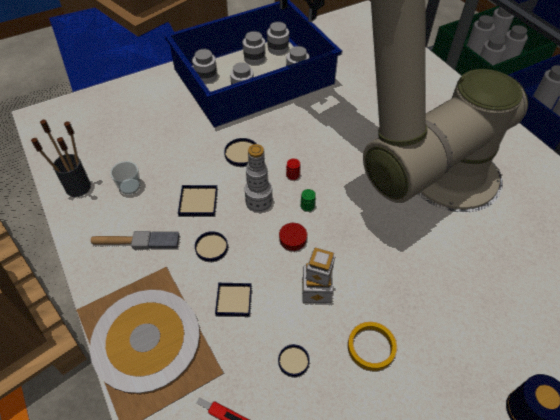

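The top view shows the boxes: small round (151,168), medium square (235,151), medium round (303,159), large square (368,173) and large round (415,253). The round stack is at (340,225) with the pot on it, and the square stack is at (195,222). The green (300,280) and red (353,292) decoys stand apart from both.

Run:
```python
from h import *
z=np.load('top0.npz');p,P,d=z['p'],z['P'],z['d']
f,cx,cy,R,t=cam('top');C=-R.T@t
def plane(uv,h):
    uv=np.atleast_2d(uv);r=np.c_[(uv[:,0]-cx)/f,(uv[:,1]-cy)/f,np.ones(len(uv))]@R
    return C+r*((h-C[2])/r[:,2])[:,None]
hsv=cv2.cvtColor(p,cv2.COLOR_RGB2HSV)
print(hsv[168,151],hsv[253,415],hsv[200,270],'table z',P[200,270],P[310,120])
for nm,(u,v) in dict(rs=(151,168),sm=(235,151),rm=(303,159),sl=(368,173),rl=(415,253)).items():
    m=np.zeros((422,562),np.uint8);q=p.copy()
    cv2.floodFill(q,m,(u,v),0,(6,6,6),(6,6,6),4|cv2.FLOODFILL_MASK_ONLY|(255<<8)|cv2.FLOODFILL_FIXED_RANGE if 0 else 4|cv2.FLOODFILL_MASK_ONLY|(255<<8))
    m=m[1:-1,1:-1];c=max(cv2.findContours(m,0,1)[0],key=cv2.contourArea)[:,0]
    w=plane(c,3)[:,:2].astype(np.float32);print(nm,cv2.minAreaRect(w),cv2.minEnclosingCircle(w),P[v,u].round(1))
# stacks
for n in('top','scene'):
  z=np.load(n+'0.npz');Q=z['P'].reshape(-1,3)
  for nm,(u,v),hs in(('round',(345,217),(184,138,76)),('square',(186,215),(138,76))):
    c0=plane((u,v),hs[0])[0]
    for h in hs:
      s=Q[(abs(Q[:,2]-h)<5)&(np.hypot(*(Q[:,:2]-c0[:2]).T)<60)][:,:2].astype(np.float32)
      if len(s)>5: print(n,nm,h,len(s),cv2.minAreaRect(s),cv2.minEnclosingCircle(s)[0])
```

```text
[ 21  58 131] [ 30  42 129] [ 90   4 131] table z [ 5.49676153e+02 -2.40807035e+01 -1.82203974e-02] [313.01107069 268.95254246  -3.770105  ]
rs ((608.2604370117188, 232.3164520263672), (44.41592788696289, 47.35102081298828), 1.9443804025650024) ((607.5805053710938, 232.27560424804688), 24.91939353942871) [610.7 232.8   1.9]
sm ((655.2490234375, 55.8157958984375), (60.32987594604492, 60.57627487182617), 58.977386474609375) ((653.9328002929688, 56.266910552978516), 40.61266326904297) [654.2  55.3   3.9]
rm ((641.0516357421875, -90.96307373046875), (63.61267852783203, 60.70054244995117), 66.35099029541016) ((641.3366088867188, -91.06351470947266), 32.68852233886719) [641.2 -91.2   3.7]
sl ((615.2620849609375, -229.93699645996094), (78.86990356445312, 75.10008239746094), 61.352325439453125) ((614.3226928710938, -229.86007690429688), 51.99406433105469) [ 614.5 -230.     4.7]
rl ((446.99151611328125, -326.937255859375), (80.08094787597656, 80.31295776367188), 1.9505277872085571) ((446.68585205078125, -325.806884765625), 41.704341888427734) [ 4.480e+02 -3.267e+02  4.000e-01]
top round 184 3
[... 890 characters left out ...]
12896728516) (480.9305419921875, -159.29615783691406)
scene round 138 63 ((487.4156799316406, -153.64111328125), (23.784351348876953, 39.77433776855469), 51.85162353515625) (483.5299072265625, -159.13180541992188)
scene round 76 65 ((485.00775146484375, -147.17230224609375), (26.059850692749023, 50.22641372680664), 74.95645904541016) (482.1980285644531, -157.62644958496094)
scene square 138 381 ((485.122802734375, 120.05909729003906), (42.56999969482422, 39.96433639526367), 41.965972900390625) (486.04071044921875, 120.54818725585938)
scene square 76 98 ((486.8312072753906, 118.73196411132812), (51.70348358154297, 48.96664810180664), 58.85117721557617) (486.49444580078125, 118.40609741210938)
```

```bash
cat > go.py <<'E'
import sys
from h import *
def rows(wps):
    s=readout.sense();q=s['ee_rot'];p=s['eef_pos']
    from scipy.spatial.transform import Rotation as Ro
    M=Ro.from_quat([q[1],q[2],q[3],q[0]]).as_matrix();psi=np.degrees(np.arctan2(M[1,0],M[0,0]))
    print('t',round(s['time_s'],2),'p',p.round(1),'psi',round(psi,1),'F',s['force'].round(1),'w',round(s['grip_width'],3))
    for x,y,z,a in wps:
        a=psi if a is None else a
        print('%.2f %.2f %.2f %.1f'%(*(M.T@(np.array([x,y,z])-p)/10),(psi-a+90)%180-90 if 1 else 0))
if len(sys.argv)>1: rows([[None if k=='-' else float(k) for k in w.split(',')] for w in sys.argv[1:]])
E
python3 go.py 483,-159,205,- 483,-159,154,-
```

```text
t 0.1 p [ 189.2 -489.5  230.8] psi 21.1 F [-0.5 -0.2  0.5] w 1.0
39.32 -20.23 2.61 0.0
39.31 -20.23 7.71 0.0
```

Emit:
step_arm(plan="39.3 -20.2 0 0 100;39.3 -20.2 0 0 100;39.3 -20.2 0 0 100;39.3 -20.2 0 0 100;39.3 -20.2 0 0 100;39.3 -20.2 0 0 100;39.3 -20.2 0 0 100;39.3 -20.2 0 0 100;39.3 -20.2 1 0 100;39.3 -20.2 2.6 0 100", grip_force=30)

```text
time_s: 1.1
eef_pos: [485.4, -156.2, 205.3]
ee_rot: [0.0, 0.983, 0.186, 0.001]
force: [-0.1, -0.7, -0.1]
grip_width: 1.004
```

```bash
python3 go.py 483,-159,154,- 608,232,230,-
```

```text
t 1.1 p [ 485.4 -156.2  205.3] psi 21.4 F [-0.1 -0.7 -0.1] w 1.004
-0.33 0.17 5.12 0.0
25.60 -31.65 -2.45 0.0
```

Emit:
step_arm(plan="0 0 2.5 0 100;0 0 4 0 100;0 0 5.1 0 100;0 0 5.1 0 100;0 0 5.1 0 40;0 0 5.1 0 30;0 0 5.1 0 20;0 0 5.1 0 20;0 0 5.1 0 20;0 0 5.1 0 20")

```text
time_s: 2.1
eef_pos: [483.3, -159.8, 155.0]
ee_rot: [0.0, 0.983, 0.183, 0.0]
force: [-0.8, -1.0, 5.5]
grip_width: 0.407
```

```bash
python3 go.py 608,232,180,- 608,232,20,-
```

```text
t 2.1 p [ 483.3 -159.8  155. ] psi 21.1 F [-0.8 -1.   5.5] w 0.407
25.76 -32.05 -2.52 0.0
25.75 -32.07 13.48 0.0
```

Emit:
step_arm(plan="0 0 0 0 20;0 0 0 0 20;0 0 -0.5 0 20;0 0 -1.5 0 20;0 0 -3 0 20;0 0 -4 0 20;0 0 -4 0 20")

```text
time_s: 2.8
eef_pos: [483.5, -159.9, 195.8]
ee_rot: [0.001, 0.983, 0.183, 0.001]
force: [0.3, -0.5, -0.9]
grip_width: 0.41
```

```bash
python3 go.py 608,232,180,- 608,232,20,-;python3 - <<'E'
from h import *
p,P,d=save('top','t1');a=cv2.imread('pics/t1.png')[120:330,120:480]
p,P,d=save('scene','s1');b=cv2.imread('pics/s1.png')[90:390,160:420]
a=cv2.resize(a,None,fx=1.2,fy=1.2);c=np.zeros((300,800,3),np.uint8);c[:a.shape[0],:a.shape[1]]=a;c[:,440:700]=b
cv2.imwrite('pics/c1.png',c)
E
```

```text
t 2.8 p [ 483.5 -159.9  195.8] psi 21.1 F [ 0.3 -0.5 -0.9] w 0.41
25.74 -32.07 1.56 0.0
25.71 -32.10 17.56 0.0
```

View pics/c1.png

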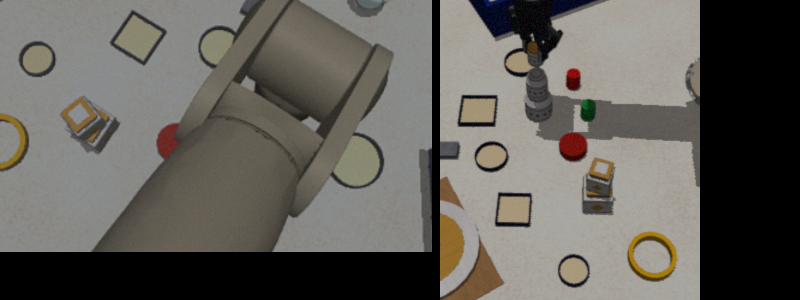

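The right half shows the pot lifted clear in the gripper at (533,50), with both caddies below it undisturbed.

Emit:
step_arm(plan="4 -5 0 0 20;25.7 -32.1 0 0 20;25.7 -32.1 0 0 20;25.7 -32.1 0 0 20;25.7 -32.1 0 0 20;25.7 -32.1 0 0 20;25.7 -32.1 3 0 20;25.7 -32.1 6 0 20;25.7 -32.1 10 0 20;25.7 -32.1 13 0 20")

```text
time_s: 3.9
eef_pos: [606.2, 234.7, 61.1]
ee_rot: [-0.0, 0.983, 0.185, -0.001]
force: [0.0, -0.5, -1.7]
grip_width: 0.409
```

```bash
python3 go.py 608,232,60,- 608,232,20,- 608,232,17,-
```

```text
t 3.9 p [606.2 234.7  61.1] psi 21.3 F [ 0.  -0.5 -1.7] w 0.409
0.07 0.32 0.11 0.0
0.08 0.32 4.11 0.0
0.08 0.32 4.41 0.0
```

Emit:
step_arm(plan="0 0 1 0 20;0 0 2.5 0 20;0 0 3 0 20;0 0 3 0 20;0 0 3 0 20")

```text
time_s: 4.4
eef_pos: [607.8, 232.2, 35.9]
ee_rot: [0.0, 0.983, 0.183, 0.001]
force: [-1.3, 0.0, -0.8]
grip_width: 0.409
```

```bash
python3 go.py 608,232,20,-
python3 - <<'E'
from h import *
p,P,d=save('scene','s2');b=cv2.imread('pics/s2.png')[300:420,220:380];cv2.imwrite('pics/c2.png',cv2.resize(b,None,fx=4,fy=4))
E
```

```text
t 4.4 p [607.8 232.2  35.9] psi 21.1 F [-1.3  0.  -0.8] w 0.409
0.00 0.03 1.59 0.0
```

View pics/c2.png

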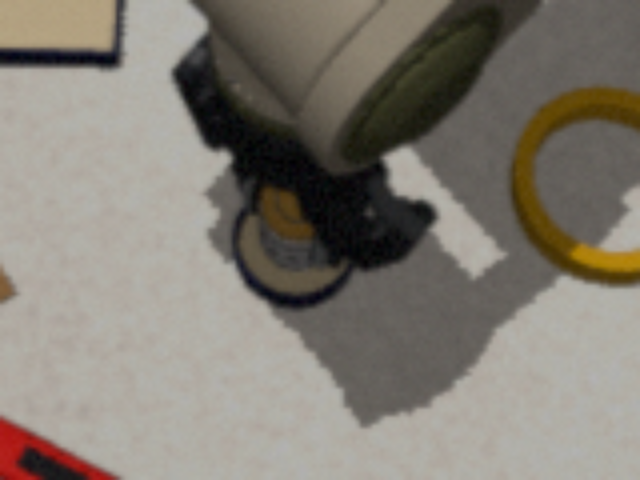

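The pot hangs over the small box, about centred (pot at 290,240 in the crop). I'll lower it slowly.

Emit:
step_arm(plan="0 0 0.5 0 20;0 0 0.9 0 20;0 0 1.2 0 20;0 0 1.4 0 20;0 0 1.5 0 20;0 0 1.5 0 20;0 0 1.5 0 20")

```text
time_s: 5.15
eef_pos: [607.1, 232.5, 20.1]
ee_rot: [0.0, 0.983, 0.183, 0.0]
force: [-3.8, -1.2, 6.4]
grip_width: 0.408
```

Emit:
step_arm(plan="0 0 0 0 44;0 0 0 0 50;0 0 0 0 70;0 0 0 0 70;0 0 -2 0 70;0 0 -6 0 70;0 0 -11 0 80;0 0 -16 0 100;0 0 -16 0 100")

```text
time_s: 6.05
eef_pos: [609.6, 233.1, 187.2]
ee_rot: [-0.0, 0.983, 0.183, 0.007]
force: [0.6, 0.2, -0.2]
grip_width: 0.997
```

```bash
python3 go.py 485.5,121,160,42 485.5,121,95,42
python3 - <<'E'
from h import *
p,P,d=save('scene','s3');b=cv2.imread('pics/s3.png')[230:420,220:380];cv2.imwrite('pics/c3.png',cv2.resize(b,None,fx=3,fy=3))
Q=P.reshape(-1,3)
s=Q[(abs(Q[:,2]-49)<4)&(np.hypot(Q[:,0]-608,Q[:,1]-232)<40)];print(len(s),s.mean(0))
E
```

```text
t 6.05 p [609.6 233.1 187.2] psi 21.1 F [ 0.6  0.2 -0.2] w 0.997
-15.65 5.97 2.53 -20.9
-15.73 5.96 9.03 -20.9
254 [606.79436263 232.47894419  49.72981757]
```

View pics/c3.png

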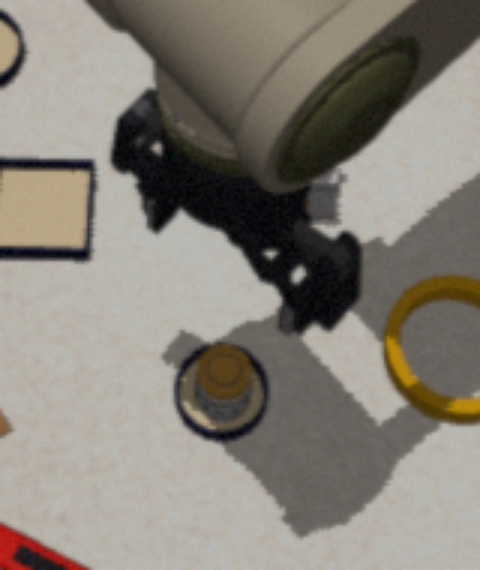

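The pot stands upright in its box (222,385 in the crop), with its lid at z≈50 as it should be. Next is the square medium caddy.

Emit:
step_arm(plan="-15.4 5.95 0 -21 100;-15.4 5.95 0 -21 100;-15.4 5.95 0 -21 100;-15.4 5.95 0 -21 100;-15.4 5.95 0 -21 100;-15.4 5.95 1 -21 100;-15.4 5.95 1.5 -21 100")

```text
time_s: 6.8
eef_pos: [485.0, 122.0, 162.6]
ee_rot: [-0.0, 0.933, 0.36, -0.001]
force: [-0.3, -0.7, -0.0]
grip_width: 1.0
```

```bash
python3 go.py 485.5,121,95,42
```

```text
t 6.8 p [485.  122.  162.6] psi 42.2 F [-0.3 -0.7 -0. ] w 1.0
-0.02 0.12 6.76 0.2
```

Emit:
step_arm(plan="0 0.1 3 0 100;0 0.1 5.5 0 100;0 0.1 6.7 0 100;0 0.1 6.7 0 80;0 0.1 6.7 0 60;0 0.1 6.7 0 50;0 0.1 6.7 0 40;0 0.1 6.7 0 30;0 0.1 6.7 0 30;0 0.1 6.7 0 30")

```text
time_s: 7.8
eef_pos: [486.2, 120.8, 98.4]
ee_rot: [0.0, 0.933, 0.359, 0.001]
force: [-0.5, 1.0, 4.8]
grip_width: 0.529
```

Emit:
step_arm(plan="0 0 0 0 30;0 0 0 0 30;0 0 -0.5 0 30;0 0 -1.5 0 30;0 0 -3 0 30;0 0 -4 0 30;0 0 -4 0 30")

```text
time_s: 8.5
eef_pos: [486.2, 120.7, 138.8]
ee_rot: [0.001, 0.933, 0.359, 0.001]
force: [-0.7, 0.1, -1.7]
grip_width: 0.526
```

```bash
python3 go.py 655,56,130,59 655,56,40,59
python3 - <<'E'
from h import *
p,P,d=save('scene','s4');b=cv2.imread('pics/s4.png')[190:340,200:400];cv2.imwrite('pics/c4.png',cv2.resize(b,None,fx=3,fy=3))
E
```

```text
t 8.5 p [486.2 120.7 138.8] psi 42.1 F [-0.7  0.1 -1.7] w 0.526
8.18 16.12 0.93 -16.9
8.16 16.11 9.93 -16.9
```

View pics/c4.png

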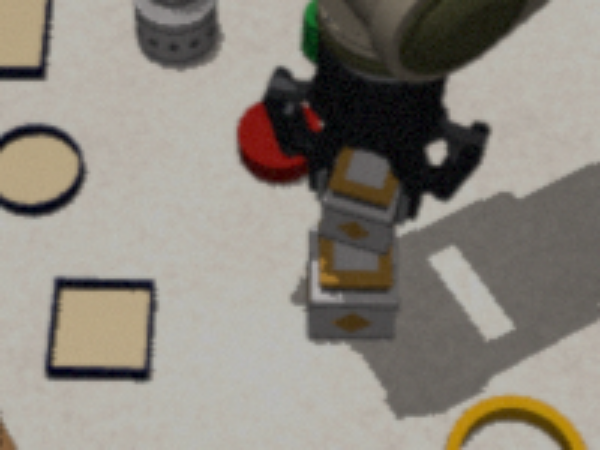

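The medium square caddy is lifted clear (360,200 in the crop) and the large one stands underneath. Its TCP is 22.4 mm above its base, so it should sit in the box at TCP z≈25.4.

Emit:
step_arm(plan="2 4 0 -4 30;8.2 16.1 0 -17 30;8.2 16.1 0 -17 30;8.2 16.1 0 -17 30;8.2 16.1 0 -17 30;8.2 16.1 3 -17 30;8.2 16.1 6 -17 30;8.2 16.1 8.5 -17 30;8.2 16.1 9 -17 30;8.2 16.1 9 -17 30")

```text
time_s: 9.55
eef_pos: [653.6, 56.5, 46.8]
ee_rot: [-0.001, 0.87, 0.493, -0.001]
force: [0.2, 0.3, -0.4]
grip_width: 0.531
```

```bash
python3 go.py 655,56,26,59 655,56,25,59
```

```text
t 9.55 p [653.6  56.5  46.8] psi 59.1 F [ 0.2  0.3 -0.4] w 0.531
0.02 0.15 2.08 0.1
0.02 0.15 2.18 0.1
```

Emit:
step_arm(plan="0 0 0.7 0 30;0 0 1.3 0 30;0 0 1.7 0 30;0 0 1.9 0 30;0 0 2.05 0 30;0 0 2.15 0 30;0 0 2.15 0 30;0 0 2.15 0 30")

```text
time_s: 10.35
eef_pos: [654.4, 56.3, 26.0]
ee_rot: [0.0, 0.87, 0.493, 0.0]
force: [1.2, -0.4, -2.0]
grip_width: 0.532
```

Not touching yet, so I'll lower a little more.

Emit:
step_arm(plan="0 0 0.05 0 30;0 0 0.1 0 30;0 0 0.1 0 30;0 0 0.1 0 30")

```text
time_s: 10.75
eef_pos: [654.4, 56.3, 25.5]
ee_rot: [0.0, 0.87, 0.493, 0.0]
force: [-3.5, 0.3, 5.9]
grip_width: 0.529
```

Emit:
step_arm(plan="0 0 0 0 56;0 0 0 0 65;0 0 0 0 80;0 0 0 0 80;0 0 -2 0 80;0 0 -6 0 90;0 0 -11 0 100;0 0 -15 0 100;0 0 -15 0 100;0 0 -15 0 100")

```text
time_s: 11.75
eef_pos: [654.4, 56.3, 175.1]
ee_rot: [0.0, 0.87, 0.493, 0.0]
force: [-0.2, 0.2, -1.1]
grip_width: 0.999
```

```bash
python3 go.py 483,-159,170,21
python3 - <<'E'
from h import *
p,P,d=save('scene','s5');b=cv2.imread('pics/s5.png')[190:340,200:400];cv2.imwrite('pics/c5.png',cv2.resize(b,None,fx=3,fy=3))
def rep(nm,P,x,y,h,r=45):
    Q=P.reshape(-1,3);s=Q[(abs(Q[:,2]-h)<5)&(np.hypot(Q[:,0]-x,Q[:,1]-y)<r)]
    if len(s)>5: print(nm,len(s),s.mean(0).round(1),cv2.minAreaRect(s[:,:2].astype(np.float32)))
rep('sm',P,655,56,65);rep('sl',P,486,120,76);rep('rm',P,483,-159,138)
p,P,d=save('top','t5');rep('sm',P,655,56,65);rep('sl',P,486,120,76);rep('rm',P,483,-159,138)
E
```

```text
t 11.75 p [654.4  56.3 175.1] psi 59.1 F [-0.2  0.2 -1.1] w 0.999
-27.27 -3.66 0.50 38.1
sm 358 [654.3  56.   65.6] ((653.7031860351562, 54.93405532836914), (41.66234588623047, 39.99643325805664), 58.744773864746094)
sl 553 [487.4 119.7  76.6] ((486.9453430175781, 118.79535675048828), (50.98204803466797, 49.58510208129883), 57.879215240478516)
sm 286 [650.8  52.9  64.9] ((654.5121459960938, 55.5217170715332), (39.302886962890625, 40.43505096435547), 57.20488357543945)
sl 237 [482.9 104.2  75.9] ((480.81134033203125, 108.66719055175781), (23.865779876708984, 49.64148712158203), 60.771488189697266)
rm 385 [ 483.1 -160.   138. ] ((483.1732177734375, -160.11502075195312), (37.68866729736328, 38.891292572021484), 46.265682220458984)
```

View pics/c5.png

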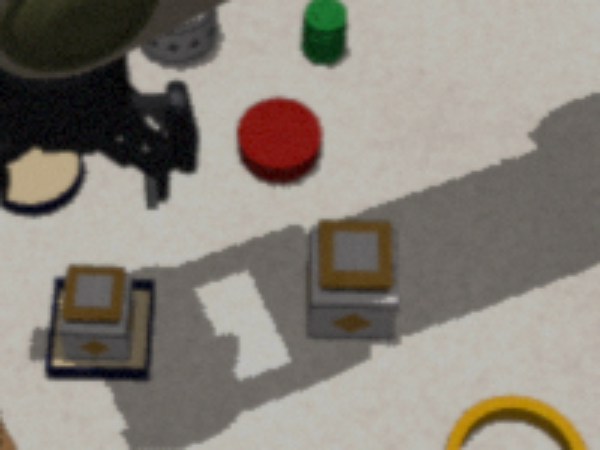

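The medium square caddy stands centred in its box (95,310 in the crop), with its lid at z=65. The large square measures (487,119.7) with yaw 58°. Next is the medium round at (483,-160).

Emit:
step_arm(plan="-27.35 -3.6 0 0 100;-27.35 -3.6 0 0 100;-27.35 -3.6 0 0 100;-27.35 -3.6 0 0 100;-27.35 -3.6 0 0 100;-27.35 -3.6 0 0 100;-27.35 -3.6 1 0 100;-27.35 -3.6 1.5 0 100;-27.35 -3.6 1.5 0 100")

```text
time_s: 12.75
eef_pos: [482.9, -158.9, 158.2]
ee_rot: [-0.001, 0.87, 0.494, -0.001]
force: [0.7, 0.4, -0.9]
grip_width: 0.998
```

```bash
python3 go.py 483,-160,97,-
```

```text
t 12.75 p [ 482.9 -158.9  158.2] psi 59.2 F [ 0.7  0.4 -0.9] w 0.998
-0.09 0.08 6.12 0.0
```

Emit:
step_arm(plan="-0.1 0 3 0 100;-0.1 0 5.3 0 100;-0.1 0 6.1 0 100;-0.1 0 6.1 0 80;-0.1 0 6.1 0 60;-0.1 0 6.1 0 50;-0.1 0 6.1 0 40;-0.1 0 6.1 0 30;-0.1 0 6.1 0 30;-0.1 0 6.1 0 30")

```text
time_s: 13.75
eef_pos: [483.2, -161.1, 100.0]
ee_rot: [0.001, 0.87, 0.493, 0.001]
force: [0.5, 1.7, 7.4]
grip_width: 0.57
```

Emit:
step_arm(plan="0 0 0 0 30;0 0 0 0 30;0 0 -0.5 0 30;0 0 -1.5 0 30;0 0 -3 0 30;0 0 -4 0 30;0 0 -4 0 30;0 0 -4 0 30")

```text
time_s: 14.55
eef_pos: [482.4, -160.8, 138.7]
ee_rot: [-0.0, 0.87, 0.493, -0.0]
force: [0.2, 0.3, -1.0]
grip_width: 0.576
```

```bash
python3 go.py 641.2,-91,45,-
python3 - <<'E'
from h import *
p,P,d=save('scene','s6')
b=cv2.imread('pics/s6.png')[90:280,160:380];cv2.imwrite('pics/c6.png',cv2.resize(b,None,fx=3,fy=3))
E
```

```text
t 14.55 p [ 482.4 -160.8  138.7] psi 59.1 F [ 0.2  0.3 -1. ] w 0.576
14.14 10.05 9.37 0.0
```

View pics/c6.png

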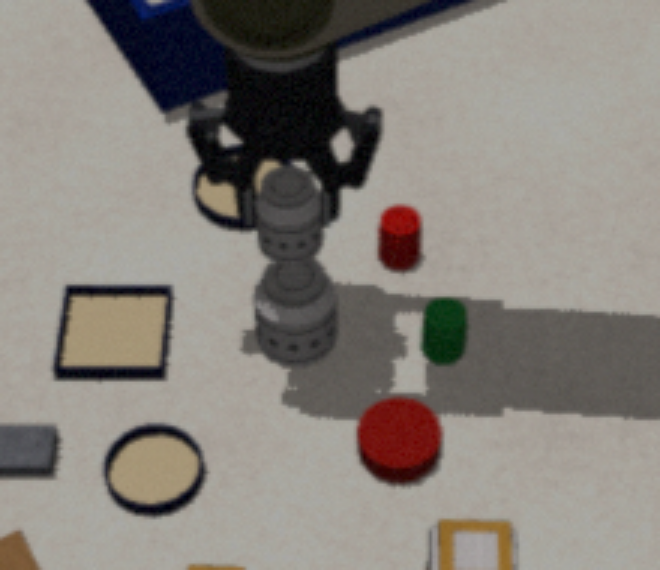

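The medium round caddy is lifted upright (290,215 in the crop), and the large round one is undisturbed below it.

Emit:
step_arm(plan="3 2 0 0 30;14.1 10.05 0 0 30;14.1 10.05 0 0 30;14.1 10.05 0 0 30;14.1 10.05 0 0 30;14.1 10.05 4 0 30;14.1 10.05 7.5 0 30;14.1 10.05 9.2 0 30;14.1 10.05 9.2 0 30;14.1 10.05 9.2 0 30")

```text
time_s: 15.6
eef_pos: [641.1, -91.8, 47.3]
ee_rot: [0.0, 0.87, 0.493, -0.0]
force: [-0.0, 0.1, -0.6]
grip_width: 0.575
```

```bash
python3 go.py 641.2,-91,26,-
```

```text
t 15.6 p [641.1 -91.8  47.3] psi 59.1 F [-0.   0.1 -0.6] w 0.575
0.07 -0.03 2.13 0.0
```

Emit:
step_arm(plan="0 0 0.7 0 30;0 0 1.3 0 30;0 0 1.7 0 30;0 0 1.9 0 30;0 0 2.0 0 30;0 0 2.1 0 30;0 0 2.1 0 30;0 0 2.1 0 30")

```text
time_s: 16.4
eef_pos: [641.4, -91.4, 27.1]
ee_rot: [0.0, 0.87, 0.494, 0.0]
force: [-4.7, 0.0, 8.4]
grip_width: 0.574
```

Emit:
step_arm(plan="0 0 0 0 61;0 0 0 0 70;0 0 0 0 82;0 0 0 0 82;0 0 -2 0 82;0 0 -6 0 90;0 0 -10 0 100;0 0 -11 0 100;0 0 -11 0 100")

```text
time_s: 17.3
eef_pos: [641.8, -91.6, 137.4]
ee_rot: [0.001, 0.87, 0.493, 0.001]
force: [0.1, -0.4, -0.2]
grip_width: 1.0
```

```bash
cat > rep.py <<'E'
from h import *
def rep(nm,P,x,y,h,r=45):
    Q=P.reshape(-1,3);s=Q[(abs(Q[:,2]-h)<4)&(np.hypot(Q[:,0]-x,Q[:,1]-y)<r)]
    if len(s)>5: print(nm,len(s),s.mean(0).round(1),cv2.minAreaRect(s[:,:2].astype(np.float32)))
E
python3 - <<'E'
from rep import *
for n in('scene','top'):
    p,P,d=save(n,n+'7');rep('rm',P,641,-91,65);rep('rl',P,483,-158,76)
E
python3 go.py 483,-158,110,-
```

```text
rm 214 [640.9 -91.2  65.9] ((640.6317138671875, -91.8362045288086), (38.74552917480469, 38.939117431640625), 16.447494506835938)
rl 278 [ 481.3 -158.7   77. ] ((480.772705078125, -159.52352905273438), (48.16531753540039, 49.406185150146484), 12.989701271057129)
rl 521 [ 482.4 -158.1   76. ] ((482.69061279296875, -158.15975952148438), (48.55171585083008, 48.306331634521484), 46.27374267578125)
t 17.4 p [640.6 -91.2 134.3] psi 59.1 F [-0.9 -0.1 -0.6] w 0.999
-13.82 -10.10 2.46 0.0
```

Emit:
step_arm(plan="-13.9 -10.2 0 38 100;-13.9 -10.2 0 38 100;-13.9 -10.2 0 38 100;-13.9 -10.2 0 38 100;-13.9 -10.2 0 38 100;-13.9 -10.2 1 38 100;-13.9 -10.2 3 38 100;-13.9 -10.2 3 38 100;-13.9 -10.2 3 38 100")

```text
time_s: 18.3
eef_pos: [482.2, -157.9, 104.9]
ee_rot: [-0.001, 0.983, 0.184, -0.001]
force: [-0.1, 0.2, 0.7]
grip_width: 0.998
```

```bash
python3 go.py 482,-158.5,25,-
```

```text
t 18.3 p [ 482.2 -157.9  104.9] psi 21.2 F [-0.1  0.2  0.7] w 0.998
-0.03 0.06 7.99 0.0
```

Emit:
step_arm(plan="0 0.05 3 0 100;0 0.05 6 0 100;0 0.05 7.6 0 100;0 0.05 7.8 0 100;0 0.05 7.8 0 85;0 0.05 7.8 0 75;0 0.05 7.8 0 65;0 0.05 7.8 0 50;0 0.05 7.8 0 50;0 0.05 7.8 0 50", grip_force=35)

```text
time_s: 19.3
eef_pos: [483.2, -159.2, 29.2]
ee_rot: [0.001, 0.983, 0.183, 0.001]
force: [0.1, 0.7, 6.6]
grip_width: 0.76
```

Emit:
step_arm(plan="0 0 0 0 50;0 0 0 0 50;0 0 -0.5 0 50;0 0 -1.5 0 50;0 0 -3 0 50;0 0 -4 0 50;0 0 -4 0 50;0 0 -4 0 50")

```text
time_s: 20.1
eef_pos: [482.4, -158.8, 67.8]
ee_rot: [0.0, 0.983, 0.183, 0.0]
force: [-0.3, -0.2, -2.0]
grip_width: 0.762
```

```bash
python3 go.py 447,-326.5,45,-
python3 - <<'E'
from h import *
p,P,d=save('scene','s8')
b=cv2.imread('pics/s8.png')[90:280,160:380];cv2.imwrite('pics/c8.png',cv2.resize(b,None,fx=3,fy=3))
E
```

```text
t 20.1 p [ 482.4 -158.8   67.8] psi 21.1 F [-0.3 -0.2 -2. ] w 0.762
-9.35 14.37 2.28 0.0
```

View pics/c8.png

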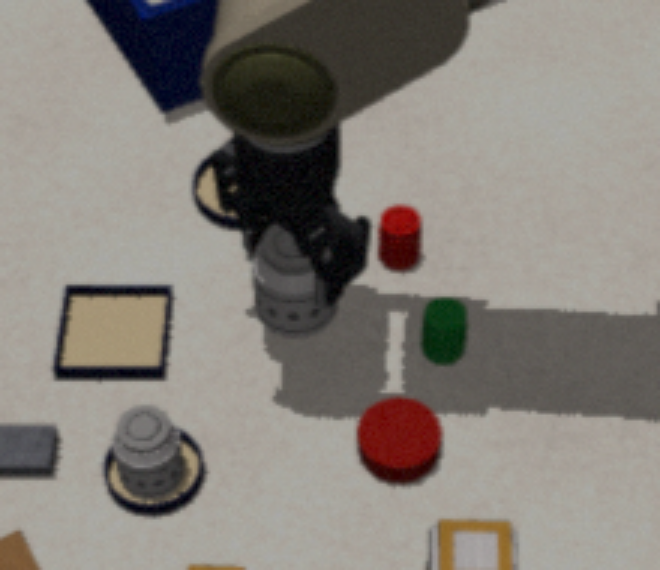

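The large round caddy is lifted (295,275 in the crop) and the medium round stands in its box (150,465). I'll carry the large round to its box.

Emit:
step_arm(plan="-2 3 0 0 50;-9.35 14.35 0 0 50;-9.35 14.35 0 0 50;-9.35 14.35 0 0 50;-9.35 14.35 0 0 50;-9.35 14.35 0.8 0 50;-9.35 14.35 1.6 0 50;-9.35 14.35 2 0 50;-9.35 14.35 2 0 50")

```text
time_s: 21.05
eef_pos: [447.0, -325.2, 46.8]
ee_rot: [-0.001, 0.983, 0.184, -0.0]
force: [-0.1, 0.1, -2.1]
grip_width: 0.762
```

```bash
python3 go.py 447,-326.5,31,-
```

```text
t 21.05 p [ 447.  -325.2   46.8] psi 21.2 F [-0.1  0.1 -2.1] w 0.762
-0.04 0.13 1.58 0.0
```

Emit:
step_arm(plan="0 0 0.5 0 50;0 0 1.0 0 50;0 0 1.3 0 50;0 0 1.45 0 50;0 0 1.55 0 50;0 0 1.6 0 50;0 0 1.6 0 50;0 0 1.6 0 50")

```text
time_s: 21.85
eef_pos: [447.0, -326.5, 32.2]
ee_rot: [0.0, 0.983, 0.183, 0.0]
force: [-3.0, 2.6, 4.6]
grip_width: 0.764
```

Emit:
step_arm(plan="0 0 0 0 80;0 0 0 0 90;0 0 0 0 100;0 0 0 0 100;0 0 -2 0 100;0 0 -6 0 100;0 0 -9 0 100;0 0 -9 0 100;0 0 -9 0 100")

```text
time_s: 22.75
eef_pos: [447.0, -326.4, 121.8]
ee_rot: [0.0, 0.983, 0.183, 0.0]
force: [-0.7, 0.2, 0.5]
grip_width: 1.001
```

```bash
python3 - <<'E'
from rep import *
for n in('scene','top'):
    p,P,d=save(n,n+'9');rep('rl',P,447,-326,79);rep('sl',P,487,119.5,76)
E
python3 go.py 487,119.5,122,58
```

```text
rl 217 [ 445.1 -325.    79.7] ((444.31964111328125, -326.6188659667969), (49.40729522705078, 48.57651138305664), 67.18633270263672)
sl 531 [487.3 119.4  76.4] ((487.0699768066406, 118.9405517578125), (53.67734146118164, 49.7767333984375), 57.98411560058594)
sl 542 [491.7 121.1  75.9] ((487.6911926269531, 120.18836212158203), (50.10222244262695, 50.08032989501953), 58.97389602661133)
t 22.85 p [ 446.6 -325.9  120.6] psi 21.1 F [-0.4 -0.3 -0.6] w 1.002
19.83 -40.09 -0.08 -36.9
```

Emit:
step_arm(plan="19.8 -40.1 0 -37.3 100;19.8 -40.1 0 -37.3 100;19.8 -40.1 0 -37.3 100;19.8 -40.1 0 -37.3 100;19.8 -40.1 0 -37.3 100;19.8 -40.1 0 -37.3 100;19.8 -40.1 0 -37.3 100;19.8 -40.1 0 -37.3 100;19.8 -40.1 0 -37.3 100;19.8 -40.1 1 -37.3 100")

```text
time_s: 23.85
eef_pos: [486.9, 123.6, 111.4]
ee_rot: [-0.0, 0.871, 0.491, 0.0]
force: [-0.4, -1.5, -0.7]
grip_width: 0.992
```

Emit:
step_arm(plan="0 0 0 0 100;0 0 0 0 100")

```text
time_s: 24.05
eef_pos: [486.8, 118.1, 111.1]
ee_rot: [-0.0, 0.873, 0.488, -0.001]
force: [-0.4, -0.7, 1.4]
grip_width: 1.002
```

```bash
python3 go.py 487.3,119.7,28,58.3
```

```text
t 24.05 p [486.8 118.1 111.1] psi 58.4 F [-0.4 -0.7  1.4] w 1.002
0.17 -0.03 8.31 0.1
```

Emit:
step_arm(plan="0.05 0 3 0 100;0.05 0 6 0 100;0.05 0 7.8 0 100;0.05 0 8 0 100;0.05 0 8 0 85;0.05 0 8 0 75;0.05 0 8 0 65;0.05 0 8 0 50;0.05 0 8 0 50;0.05 0 8 0 50")

```text
time_s: 25.05
eef_pos: [488.1, 119.2, 33.1]
ee_rot: [0.001, 0.873, 0.488, 0.001]
force: [-2.1, -2.6, 6.8]
grip_width: 0.695
```

Emit:
step_arm(plan="0 0 0 0 50;0 0 0 0 50;0 0 -0.5 0 50;0 0 -1.5 0 50;0 0 -3 0 50;0 0 -5 0 50;0 0 -6 0 50;0 0 -6 0 50;0 0 -6 0 50")

```text
time_s: 25.95
eef_pos: [487.1, 119.5, 91.4]
ee_rot: [-0.0, 0.873, 0.488, -0.0]
force: [1.2, -0.6, -2.8]
grip_width: 0.696
```

```bash
python3 go.py 614.7,-230,50,61
python3 - <<'E'
from h import *
p,P,d=save('scene','s10')
b=cv2.imread('pics/s10.png')[90:390,160:420];cv2.imwrite('pics/c10.png',cv2.resize(b,None,fx=2,fy=2))
E
```

```text
t 25.95 p [487.1 119.5  91.4] psi 58.4 F [ 1.2 -0.6 -2.8] w 0.696
-23.09 29.17 4.14 -2.6
```

View pics/c10.png

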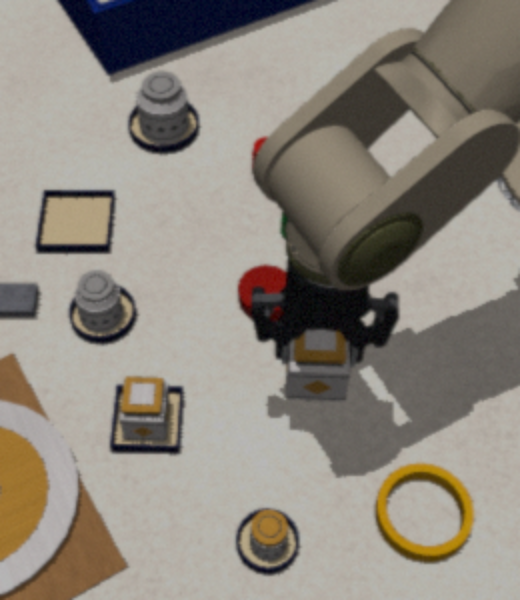

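The large square caddy is lifted (318,370) and the other four stand upright in their boxes. I'll go over the medium round caddy with clearance.

Emit:
step_arm(plan="0 0 -2 0 50;-5 6 -4 -3 50;-23.1 29.2 -4 -3 50;-23.1 29.2 -4 -3 50;-23.1 29.2 -4 -3 50;-23.1 29.2 -4 -3 50;-23.1 29.2 -4 -3 50;-23.1 29.2 -4 -3 50;-23.1 29.2 -4 -3 50;-23.1 29.2 -4 -3 50")

```text
time_s: 27.0
eef_pos: [615.1, -233.5, 129.8]
ee_rot: [-0.001, 0.861, 0.509, -0.001]
force: [-0.0, 0.2, -3.5]
grip_width: 0.696
```

Emit:
step_arm(plan="0 0 0 0 50;0 0 2 0 50;0 0 4 0 50;0 0 6 0 50;0 0 7.5 0 50;0 0 7.8 0 50;0 0 7.8 0 50;0 0 7.8 0 50")

```text
time_s: 27.8
eef_pos: [615.7, -230.3, 54.9]
ee_rot: [0.001, 0.86, 0.511, 0.0]
force: [-1.0, -0.0, -2.8]
grip_width: 0.696
```

```bash
python3 go.py 614.7,-230,35,61
```

```text
t 27.8 p [ 615.7 -230.3   54.9] psi 61.4 F [-1.  -0.  -2.8] w 0.696
-0.02 -0.11 1.99 0.4
```

Emit:
step_arm(plan="0 -0.1 0.7 0 50;0 -0.1 1.3 0 50;0 -0.1 1.6 0 50;0 -0.1 1.8 0 50;0 -0.1 1.9 0 50;0 -0.1 2.0 0 50;0 -0.1 2.0 0 50;0 -0.1 2.0 0 50")

```text
time_s: 28.6
eef_pos: [614.5, -229.9, 36.1]
ee_rot: [0.0, 0.86, 0.511, 0.0]
force: [-8.3, 3.0, 13.7]
grip_width: 0.694
```

Emit:
step_arm(plan="0 0 -0.05 0 72;0 0 -0.05 0 82;0 0 -0.05 0 95;0 0 -0.05 0 100;0 0 -0.05 0 100;0 0 -2 0 100;0 0 -6 0 100;0 0 -10 0 100;-10 5 -12 0 100;-20 10 -12 0 100")

```text
time_s: 29.6
eef_pos: [611.8, -329.4, 148.6]
ee_rot: [0.002, 0.859, 0.512, 0.001]
force: [0.8, -0.0, -1.1]
grip_width: 1.001
```

```bash
python3 - <<'E'
from rep import *
for n in('scene','top'):
    p,P,d=save(n,n+'f')
    for a in(('rs',607,232,49),('sm',655,56,65),('rm',641,-91,65),('sl',615,-230,79),('rl',447,-326,79)):rep(n+' '+a[0],P,*a[1:])
E
python3 go.py
```

```text
scene rs 259 [606.9 232.4  49.5] ((606.7338256835938, 232.4611053466797), (33.37253952026367, 32.32766342163086), 60.05670166015625)
scene sm 351 [654.1  56.   65.6] ((653.7494506835938, 54.979190826416016), (40.877323150634766, 40.561405181884766), 58.523956298828125)
scene rm 215 [640.9 -91.   65.8] ((640.3707275390625, -93.04004669189453), (39.95625305175781, 38.07229995727539), 67.3321304321289)
scene sl 354 [ 614.3 -228.9   79.7] ((614.1475219726562, -230.40411376953125), (52.85015869140625, 51.016639709472656), 61.6651725769043)
scene rl 214 [ 445.6 -323.8   79.7] ((444.6608581542969, -325.8661804199219), (50.50926971435547, 48.022037506103516), 56.893211364746094)
top rs 222 [607.3 232.9  48.9] ((608.0741577148438, 233.38385009765625), (33.959930419921875, 32.868553161621094), 86.147216796875)
top sm 372 [654.3  55.9  65.1] ((655.0283813476562, 56.34986114501953), (40.76496887207031, 40.34775161743164), 59.57830047607422)
top rm 295 [641.8 -90.9  65. ] ((642.267333984375, -90.74578857421875), (39.50406265258789, 36.32695388793945), 1.4796361923217773)
top sl 590 [ 615.7 -228.9   79.1] ((615.076171875, -229.30731201171875), (49.872657775878906, 50.859375), 60.7939567565918)
```

View pics/scenef.png

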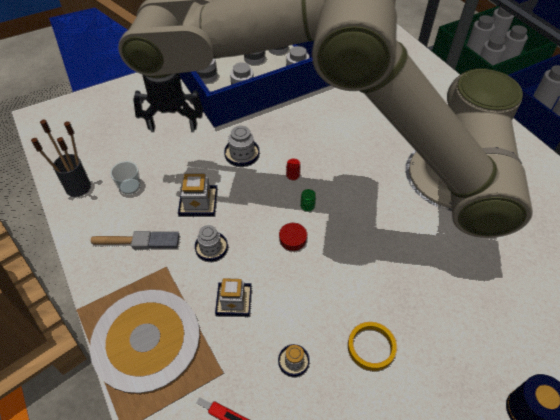

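All five stand upright in their boxes: (240,143), (195,190), (209,240), (233,292) and (294,357). The gripper is clear. I'll let the arm settle, then hand in.

Emit:
step_arm(plan="0 0 -4 0 100;0 0 -4 0 100;0 0 -4 0 100;0 0 -4 0 100")

```text
time_s: 30.1
eef_pos: [610.7, -328.2, 184.8]
ee_rot: [-0.001, 0.86, 0.511, -0.0]
force: [-0.4, -0.2, 0.2]
grip_width: 1.003
```

```bash
python3 -c "
from rig import workorder;print(workorder.finish_job())"
```

```text
the job is handed in; nothing more can be done
None
```

I took both stacks apart and stood each of the five caddies upright in its own box, then handed the job in at about 30 s of the 96 s allowed. I never gripped or moved the red and green look-alikes. Each piece was lowered until the wrist felt it touch the box floor, with about 5–14 N at contact.

In the last pictures every lid was at its expected height (box floor plus caddy height) and within about 3 mm of its box centre. The two square caddies were lined up with their boxes to within about 2°. The gripper was clear of everything.

The large round caddy's final check came from the scene camera only, because the arm hid it from the top camera. No checks failed or disagreed.

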